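# Roll a hex bar into a sprung cradle, marked face up

## Task

Set the hexagonal bar in the sprung holding cradle, ready for drilling: press the plunger well back by its red lug, then roll the bar away from you, three flats from where it lies in all, so that it lies in the nest between the plunger and the head stop with its yellow-painted face on top, before the plunger creeps home. Let the plunger close on the bar so that it holds it endwise against the head stop, and leave the loose parts lying round about undisturbed.

Things in the scene. Friction and masses are not known exactly. Their poses are not given: they have to be found in the camera images.
- cradle: Fixed grey plate with a black rubber mat, mat top 15 mm over the bench. Origin on the bench under the nest's middle; x away from the robot, y along the nest to the plunger, z up. Plate x -110..45, y -60..155 mm; mat x -104..34, y -54..68. The bar rolls in along +x. Steel fence at x 34..42, 22 mm above the mat, stops it. Blue plunger guide x -22..22, y 102..148, 38 mm above the mat.
- nest (a point): Point on the mat's top in the middle of the nest, 15 mm above the cradle's origin; axes as the cradle's. The middle of the seated bar is above it. The head stop is the steel block whose inner face is 40 mm from here toward -y; it is x -25..25 mm, 16 mm thick, 34 mm above the mat.
- lug (a point): Middle of the pressing face (looks to the cradle's -y) of the red lug on top of the plunger's pad, 58 mm above the mat. Push it along the cradle's +y. The lug is 30 mm wide (x), 10 mm thick, 32..72 mm above the mat. The steel pad below, 24 mm wide (x -12..12), 2..34 mm above the mat, has its front 2 mm farther to -y than this point. Axes as the cradle's.
- plunger (a joint): Plunger travel, m: 0 = forward (gap to head stop 74 mm), 0.045 = fully back (gap 119 mm), 0.006 = shut on the 80 mm bar. Spring 4 to 6 N with oil damper 1500 N s/m: pressing at 10 mm/s takes 20 N. Let go, it creeps home at 3 to 4 mm/s: from fully back the way in stays free for about 7 s, and it is shut on the bar after 12 to 15 s.
- hex_bar: Aluminium hex bar along the cradle's y, 36 mm across flats, 41.6 across corners, flats 20.8 wide, 80 long, about 0.15 kg. Origin mid-axis, 18 mm above the mat; own y along the bar, own -z out of the yellow face. Starts on the mat about 65 mm (three flats, 20.8 mm a roll) from the nest to -x, yellow face down. Two flats short of the nest it clears the plunger's pad, one flat short it does not.
- yellow_face (a point): Middle of the yellow-striped flat (ticks on the bar's ends show it too), 18 mm from the axis; axes as the bar's; 36 mm above the mat when on top. To roll the bar, set shut fingers low on its near side and move them up and forward, following the near corner in an arc (radius 36 mm) about the far bottom edge; past 30 degrees it falls onto the next flat. Pushed level it slides or jams.
- paint_marker: Bystander: white paint marker with a yellow end, 121 x 13 x 13 mm, lying on the bench; origin under its middle.
- bearing_a: Bystander: bearing 48 mm across, 18 mm high, lying flat; origin under its middle.
- bearing_b: Bystander: bearing 45 mm across, 14 mm high, lying flat; origin under its middle.
- lining_pad_0: Bystander: grey brake pad 40 x 61 x 14 mm lying flat; origin under its middle.
- spring_b: Bystander: coil spring 39 mm across, standing 66 mm high; origin under its middle.
There are look-alikes about, which are no part of the job. Leave any brown or pink look-alike of the hex_bar alone.

How it is judged:
By the outcome, as a careful person would: the job done as asked, in the order asked, and still so for the second after the job is handed in, with the robot touching nothing.
It also fails if it takes over 67 s, if anything falls off the work surface, if the arm or the gripper's body presses on something with over 40 N, if the wrist force passes 120 N, or if a joint passes its speed limit or range.

## Robot

A 6-joint arm with a two-finger parallel gripper is mounted at the origin on a cart in front of the work surface, level with it; the furniture and walls round the work are solid. World frame = base frame: x ahead of the robot, y to its left, z up, the work surface at z = 0. Lengths are in m, angles in degrees, forces in N, time in s.
With the tool pointing down it reaches from about 0.35 to 1 m from the base axis. Payload 7.1 kg.
Tool frame: the origin (TCP) lies midway between the tips of the shut fingers; the grasp point (between the pads) lies 19 mm behind it; z points along the fingers, x is the direction in which the jaws open and shut, and the axes are right-handed (so a half turn about z gives the same grasp; the last joint's range is limited). The gripper opens to 85 mm and grips with 20 to 120 N. Pads are 22 mm wide; open, the fingers measure 114 mm over their backs; the gripper's body (76 mm by 85 mm) begins 54 mm behind the grasp point. The pads swing forward as they close: fully open they stand 13 mm farther back than shut.
Start: joints at [67.036, 24.242, 93.386, -0, 62.372, -1.089], TCP at [0.233, 0.58, 0.231] pointing down, gripper open.
Joint ranges: [-172.04, 172.04], [-51.8, 120.97], [4.93, 147.93], [-75.15, 255.16], [6.16, 154.13], [-145.62, 145.62]. Speed limits (degrees/s): [136.94, 136.94, 172.46, 180, 180, 180].

## Interface

Orientations are given as [roll, pitch, yaw] about the fixed x, y, z axes, in that order (R = Rz(yaw) Ry(pitch) Rx(roll)).
In Python, from workcell import bot, read_camera, camera_info, look_for, masks_of gives the robot as it stands.
- The arm moves only by the shell command python3 -m jog 'ROWS'. ROWS is JSON, a list of rows, each an object of numbers: "x", "y", "z": the shift along the tool's x, y, z in cm; "wx", "wy", "wz": the turn, a rotation vector about the tool's x, y, z in degrees; "jaw": the opening, from -1 (shut) to 1 (fully open). In form: [{"x": .., "y": .., "z": .., "wx": .., "wy": .., "wz": .., "jaw": ..}, ...]. A call has 1 to 12 rows; each row shifts and turns the commanded pose from where the row before left it, along the tool's axes as they then stand; what a row does not reach is not made up. A row lasts 1/12 s, in which the tool goes at most 41.7 mm and 7.16 degrees, less where a joint would pass 70% of its speed; a pose out of reach is approached as far as the arm can. A call with a gripper value outside its range is refused whole. The fingers move at their own pace and stop on an object; the grip force is fixed at half the most. Time passes only in rows, so rows that do not move let the fingers close. It gives the time, the measured TCP pose, the force and the opening at its end, in the units of the state.
- bot.state(): the state, without advancing time (a new reading comes with each control period).
- read_camera(name): name is "side" or "top" or "wrist"; returns the picture (420x560x3 uint8, blue, green, red); there is no depth.
- camera_info(name): a dict with "camera_matrix" (3x3 intrinsics, pixels), "rvec" (rotation vector, rad) and "tvec" (3), from world to camera coordinates, as OpenCV has them. Camera axes: x right, y down, z forward; pixel columns grow to the right and rows downward; lengths in m; the calibration is good to about 2 mm. A picture is of the moment at which its call begins: read the wrist's pose just before it. camera_info takes no time and is no camera call; for the wrist camera it gives the pose at the moment of the call.
- bot.sign_off(): hands the job in, once; it reports no verdict.
Trained networks look in the newest picture that a camera, given by its name, has taken for a name from the list of things; names that differ only in an ending like _2 or _b are one class to them, and where a whole thing is asked for, a point or a joint stands for the part that bears it (a point fixed in the world has none). Each returns a list of dicts, best first, with "confidence" (0 to 1); they miss things now and then, are a little off and sometimes report something else, mostly with a low value. They report only what shows in the picture. A call takes as long as a camera call. They do not tell look-alikes from the thing itself.
- look_for(thing, camera): "at" ([x, y, z] in m, in the coordinates of the camera as it stood for that picture, good to about 4 mm: the middle of the surface that is visible of it).
- masks_of(thing, camera): "pixels" (420x560 bool, what is visible of it).
The state is a dict: "clock": time; "qpos": joint angles; "dq": joint speeds; "effort": joint torques, N m; "eef_pos": TCP position; "ee_rot": TCP orientation; "contact_force": force on the tool from outside, world axes, zero at the start; "moment": the same for the moment, N m; "opening": opening from 0.0 (shut) to 1.0 (fully open).
Only numpy, scipy, OpenCV 4.12 (cv2) and the standard library are available. Lean on these libraries where they do the work, as an engineer would, in place of code of your own. Each camera call takes 0.05 s, during which the arm holds its last target.

## Working session

There is one attempt and no reset: what is moved stays moved. The work goes in short steps, Python scripts to look and compute and a shell command to move; the robot and the scene stay as the last step left them, time stands still between calls to the robot, and variables do not carry over. Pictures are saved under pics/ and viewed, and the job is handed in when it is done.

```bash
mkdir -p pics; ls
python3 - <<'E'
from workcell import bot, read_camera, camera_info, look_for, masks_of
import cv2,numpy as np
print(bot.state())
for c in ["top","side","wrist"]:
    im=read_camera(c); cv2.imwrite(f"pics/{c}0.png",im)
    i=camera_info(c); print(c,i)
    R,_=cv2.Rodrigues(np.array(i["rvec"])); t=np.array(i["tvec"]).ravel()
    for n in ["hex_bar","lug","cradle","yellow_face"]:
        for d in look_for(n,c)[:3]:
            print(n,round(d["confidence"],2),np.round(R.T@(np.array(d["at"])-t),3))
E
```

```text
pics
{'clock': 0.0, 'qpos': array([ 6.70360485e+01,  2.42871361e+01,  9.34323013e+01,  3.86346525e-04,
        6.23725103e+01, -1.09067729e+00]), 'dq': array([-0.02251944, -0.01051533,  0.01283233, -0.0726091 , -0.02494687,
       -0.00761985]), 'effort': array([-2.88119343e-03, -5.57391071e+01, -2.81730151e+01, -7.98269389e-05,
        7.30830361e-03, -6.86370299e-06]), 'eef_pos': array([0.23262409, 0.57949365, 0.23051026]), 'ee_rot': array([-1.79997908e+02,  9.19245638e-02,  6.81265480e+01]), 'contact_force': array([ 0.24882213,  0.50642564, -0.08488773]), 'moment': array([-0.02537288,  0.02730596,  0.02997329]), 'opening': 1.0021915903102567}
top {'camera_matrix': array([[408.10516498,   0.        , 283.0514266 ],
       [  0.        , 408.10516498, 208.51941406],
       [  0.        ,   0.        ,   1.        ]]), 'rvec': array([ 2.20581214, -2.14325999,  0.11329039]), 'tvec': array([-0.11185061,  0.46246304,  1.09913948])}
hex_bar 0.82 [ 0.445 -0.239  0.032]
hex_bar 0.76 [ 0.332 -0.107  0.038]
hex_bar 0.61 [ 0.482 -0.076  0.049]
lug 0.71 [ 0.56  -0.009  0.039]
cradle 0.77 [ 0.5
[... 313 characters left out ...]
), 'rvec': array([ 2.1514915 , -0.10065182,  0.07599897]), 'tvec': array([-0.46128778,  0.02540606,  1.41576181])}
hex_bar 0.88 [ 0.476 -0.09   0.047]
hex_bar 0.65 [ 0.444 -0.253  0.032]
hex_bar 0.59 [ 0.333 -0.127  0.031]
lug 0.73 [ 0.552 -0.045  0.049]
cradle 0.79 [ 0.534 -0.048  0.02 ]
yellow_face 0.84 [ 0.481 -0.091  0.044]
yellow_face 0.73 [ 0.446 -0.257  0.031]
yellow_face 0.56 [ 0.334 -0.125  0.028]
wrist {'camera_matrix': array([[302.86492269,   0.        , 281.3691528 ],
       [  0.        , 302.86492269, 208.14325286],
       [  0.        ,   0.        ,   1.        ]]), 'rvec': array([-2.36230702, -1.59815649, -0.2691084 ]), 'tvec': array([-0.62407705, -0.04360305,  0.38259211])}
```

View pics/top0.png

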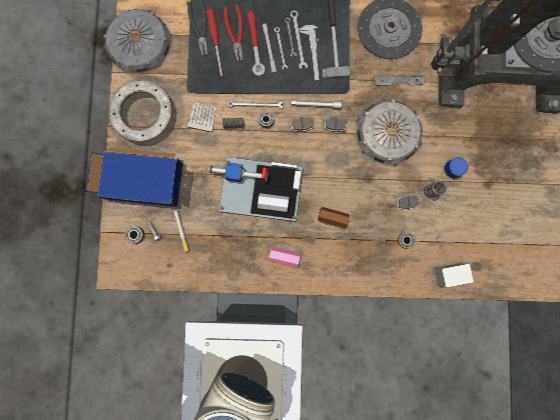

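View pics/side0.png

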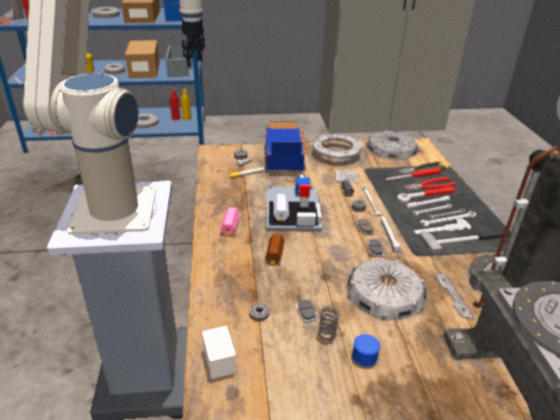

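Run:
```python
import cv2
a=cv2.imread("pics/top0.png");b=cv2.imread("pics/side0.png")
cv2.imwrite("pics/topc.png",cv2.resize(a[80:280,190:390],(600,600),interpolation=cv2.INTER_CUBIC))
cv2.imwrite("pics/sidec.png",cv2.resize(b[130:280,200:400],(800,600),interpolation=cv2.INTER_CUBIC))
```

```text
(no output)
```

View pics/topc.png

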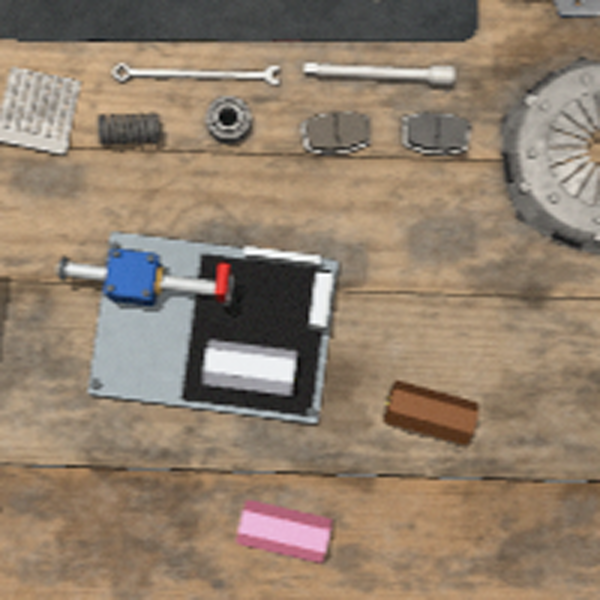

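View pics/sidec.png

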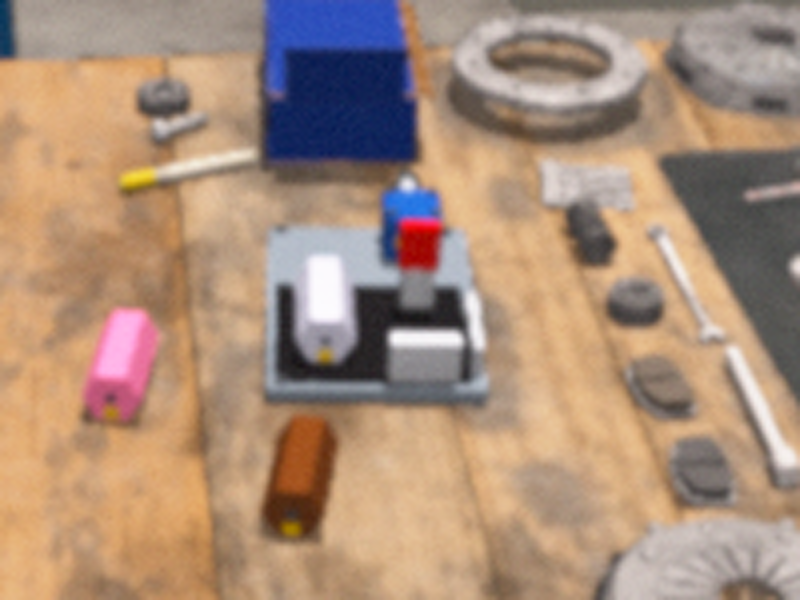

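View pics/wrist0.png

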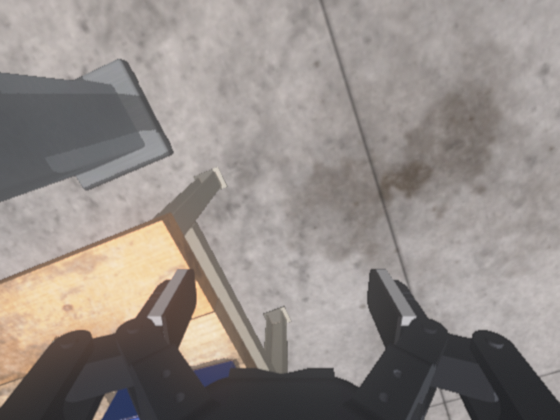

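Silver bar at top (272,203) / side (281,208) lies on the cradle with a yellow tick low on its end. The pink (285,258) and brown (334,217) bars are look-alikes on the bench and get left alone. Next I fit the cradle pose.

```bash
cat > h.py <<'E'
import cv2,numpy as np
from scipy.optimize import least_squares
def cam(i):
    R,_=cv2.Rodrigues(np.array(i["rvec"],float)); return np.array(i["camera_matrix"]),R,np.array(i["tvec"],float).ravel()
def proj(i,P):
    K,R,t=cam(i); p=(R@np.atleast_2d(P).T).T+t; q=(K@p.T).T; return q[:,:2]/q[:,2:]
def C2W(pose,P):
    x,y,a=pose; P=np.atleast_2d(np.array(P,float)); c,s=np.cos(a),np.sin(a)
    return np.c_[x+c*P[:,0]-s*P[:,1], y+s*P[:,0]+c*P[:,1], P[:,2]]
def fit(obs):  # list of (info, pts_cradle m, pix)
    f=lambda v: np.concatenate([(proj(i,C2W(v,P))-p).ravel() for i,P,p in obs])
    r=least_squares(f,[0.52,-0.05,0],loss='soft_l1'); return r.x,f(r.x)
E
python3 - <<'E'
from h import *
from workcell import bot,camera_info
i=camera_info("top")
P=np.array([[-104,68,15],[-104,-54,15],[34,68,15],[-110,155,12],[45,155,12],[-110,-60,12],[45,-60,12]])/1e3
U=np.array([[184,400],[311,414],[202,254],[90,394],[112,236],[320,423],[340,262.]])
p=(U+.5)/3-.5+[190,80]
v,r=fit([(i,P,p)]); print(v[:2],np.degrees(v[2]),r.reshape(-1,2).round(1))
# bar top flat corners in crop (z=51mm)
K,R,t=cam(i)
def back(pix,z):
    d=R.T@np.linalg.inv(K)@np.r_[pix,1]; c=-R.T@t; return c+d*(z-c[2])/d[2]
for u in [[204,351],[297,361],[297,384],[203,373]]:
    w=back((np.array(u)+.5)/3-.5+[190,80],.051); 
    c,s=np.cos(v[2]),np.sin(v[2]); d=w[:2]-v[:2]; print(w.round(4),1e3*np.array([c*d[0]+s*d[1],-s*d[0]+c*d[1]]))
w=camera_info("wrist");K,R,t=cam(w)
s=bot.state(); from scipy.spatial.transform import Rotation as Ro
T=Ro.from_euler('xyz',s['ee_rot'],degrees=True).as_matrix()
print("cam in tool",T.T@(-R.T@t-s['eef_pos']), "cam axes in tool",(T.T@R.T).round(3))
E
```

```text
[ 0.54818355 -0.0868933 ] -5.356901850678677 [[-0.3  0.1]
 [ 1.2  0.8]
 [ 0.1 -0. ]
 [-0.3  0.5]
 [-0.1 -1.4]
 [ 0.   0.3]
 [-0.1 -0.8]]
[ 0.4927 -0.0293  0.051 ] [-60.57916324  52.19533006]
[ 0.4862 -0.1128  0.051 ] [-59.3238387 -31.5596134]
[ 0.4655 -0.1133  0.051 ] [-79.86972616 -34.04795976]
[ 0.4729 -0.0291  0.051 ] [-80.34384285  50.55462941]
cam in tool [-0.000756   -0.08462536 -0.14410179] cam axes in tool [[ 1.     0.001 -0.   ]
 [-0.     0.945  0.328]
 [ 0.    -0.328  0.945]]
```

```bash
python3 -m jog '[{"x":-3,"y":2.7,"jaw":-1},{"x":-3,"y":2.7,"jaw":-1},{"x":-3,"y":2.7,"jaw":-1},{"x":-3,"y":2.7,"jaw":-1},{"x":-3,"y":2.7,"jaw":-1},{"x":-3,"y":2.7,"jaw":-1},{"x":-3,"y":2.7,"jaw":-1},{"x":-3,"y":2.7,"jaw":-1},{"x":-3,"y":2.7,"jaw":-1},{"x":-3,"y":2.7,"jaw":-1},{"x":-3,"y":2.7,"jaw":-1},{"x":-3,"y":2.7,"jaw":-1}]'
python3 -m jog '[{"x":-3,"y":2.7,"jaw":-1},{"x":-3,"y":2.7,"jaw":-1},{"x":-3,"y":2.7,"jaw":-1},{"x":-3,"y":2.7,"jaw":-1},{"x":-3,"y":2.7,"jaw":-1},{"wz":7.1,"jaw":-1},{"wz":7.1,"jaw":-1},{"wz":7.1,"jaw":-1},{"wz":7.1,"jaw":-1},{"wz":7.1,"jaw":-1},{"wz":7.1,"jaw":-1},{"wz":7.1,"jaw":-1}]'
python3 -m jog '[{"wz":7.1,"jaw":-1},{"wz":7.1,"jaw":-1},{"wz":7.1,"jaw":-1},{"wz":7.1,"jaw":-1},{"wz":7.1,"jaw":-1},{"wz":7.1,"jaw":-1},{"wz":7.1,"jaw":-1},{"wz":7.1,"jaw":-1},{"wz":7.1,"jaw":-1},{"wz":7.1,"jaw":-1},{"wz":7.1,"jaw":-1},{"wz":7.1,"jaw":-1}]'
```

```text
validation failed for argument at $[0]...
validation failed for argument at $[0]...
validation failed for argument at $[0]...
```

```bash
python3 -m jog '[{"x":-3,"y":2.7,"z":0,"wx":0,"wy":0,"wz":0,"jaw":-1},{"x":-3,"y":2.7,"z":0,"wx":0,"wy":0,"wz":0,"jaw":-1},{"x":-3,"y":2.7,"z":0,"wx":0,"wy":0,"wz":0,"jaw":-1},{"x":-3,"y":2.7,"z":0,"wx":0,"wy":0,"wz":0,"jaw":-1},{"x":-3,"y":2.7,"z":0,"wx":0,"wy":0,"wz":0,"jaw":-1},{"x":-3,"y":2.7,"z":0,"wx":0,"wy":0,"wz":0,"jaw":-1},{"x":-3,"y":2.7,"z":0,"wx":0,"wy":0,"wz":0,"jaw":-1},{"x":-3,"y":2.7,"z":0,"wx":0,"wy":0,"wz":0,"jaw":-1},{"x":-3,"y":2.7,"z":0,"wx":0,"wy":0,"wz":0,"jaw":-1},{"x":-3,"y":2.7,"z":0,"wx":0,"wy":0,"wz":0,"jaw":-1},{"x":-3,"y":2.7,"z":0,"wx":0,"wy":0,"wz":0,"jaw":-1},{"x":-3,"y":2.7,"z":0,"wx":0,"wy":0,"wz":0,"jaw":-1}]'
```

```text
clock: 1.75
eef_pos: [0.3997, 0.1234, 0.2317]
ee_rot: [180.0, -0.0, 68.1]
contact_force: [1.8, -0.3, -0.1]
opening: 0.003
```

```bash
python3 -m jog '[{"x":-3,"y":2.7,"z":0,"wx":0,"wy":0,"wz":0,"jaw":-1},{"x":-3,"y":2.7,"z":0,"wx":0,"wy":0,"wz":0,"jaw":-1},{"x":-3,"y":2.7,"z":0,"wx":0,"wy":0,"wz":0,"jaw":-1},{"x":-3,"y":2.7,"z":0,"wx":0,"wy":0,"wz":0,"jaw":-1},{"x":-3,"y":2.7,"z":0,"wx":0,"wy":0,"wz":0,"jaw":-1},{"x":0,"y":0,"z":0,"wx":0,"wy":0,"wz":7.1,"jaw":-1},{"x":0,"y":0,"z":0,"wx":0,"wy":0,"wz":7.1,"jaw":-1},{"x":0,"y":0,"z":0,"wx":0,"wy":0,"wz":7.1,"jaw":-1},{"x":0,"y":0,"z":0,"wx":0,"wy":0,"wz":7.1,"jaw":-1},{"x":0,"y":0,"z":0,"wx":0,"wy":0,"wz":7.1,"jaw":-1},{"x":0,"y":0,"z":0,"wx":0,"wy":0,"wz":7.1,"jaw":-1},{"x":0,"y":0,"z":0,"wx":0,"wy":0,"wz":7.1,"jaw":-1}]'
python3 -m jog '[{"x":0,"y":0,"z":0,"wx":0,"wy":0,"wz":7.1,"jaw":-1},{"x":0,"y":0,"z":0,"wx":0,"wy":0,"wz":7.1,"jaw":-1},{"x":0,"y":0,"z":0,"wx":0,"wy":0,"wz":7.1,"jaw":-1},{"x":0,"y":0,"z":0,"wx":0,"wy":0,"wz":7.1,"jaw":-1},{"x":0,"y":0,"z":0,"wx":0,"wy":0,"wz":7.1,"jaw":-1},{"x":0,"y":0,"z":0,"wx":0,"wy":0,"wz":7.1,"jaw":-1},{"x":0,"y":0,"z":0,"wx":0,"wy":0,"wz":7.1,"jaw":-1},{"x":0,"y":0,"z":0,"wx":0,"wy":0,"wz":7.1,"jaw":-1},{"x":0,"y":0,"z":0,"wx":0,"wy":0,"wz":7.1,"jaw":-1},{"x":0,"y":0,"z":0,"wx":0,"wy":0,"wz":7.1,"jaw":-1},{"x":0,"y":0,"z":0,"wx":0,"wy":0,"wz":7.1,"jaw":-1},{"x":0,"y":0,"z":0,"wx":0,"wy":0,"wz":7.1,"jaw":-1}]'
python3 -m jog '[{"x":0,"y":0,"z":0,"wx":0,"wy":0,"wz":7.1,"jaw":-1},{"x":0,"y":0,"z":0,"wx":0,"wy":0,"wz":7.1,"jaw":-1},{"x":0,"y":0,"z":0,"wx":0,"wy":0,"wz":7.1,"jaw":-1},{"x":0,"y":0,"z":0,"wx":0,"wy":0,"wz":7.1,"jaw":-1},{"x":0,"y":0,"z":0,"wx":6.7,"wy":0,"wz":0,"jaw":-1},{"x":0,"y":0,"z":0,"wx":6.7,"wy":0,"wz":0,"jaw":-1},{"x":0,"y":0,"z":0,"wx":6.7,"wy":0,"wz":0,"jaw":-1},{"x":0,"y":0,"z":0,"wx":6.7,"wy":0,"wz":0,"jaw":-1},{"x":0,"y":0,"z":0,"wx":6.7,"wy":0,"wz":0,"jaw":-1},{"x":0,"y":0,"z":0,"wx":6.5,"wy":0,"wz":0,"jaw":-1},{"x":0,"y":0,"z":0,"wx":0,"wy":0,"wz":0,"jaw":-1},{"x":0,"y":0,"z":0,"wx":0,"wy":0,"wz":0,"jaw":-1}]'
python3 - <<'E'
from workcell import *
from h import *
s=bot.state();print(s)
im=read_camera("wrist");cv2.imwrite("pics/w1.png",im)
import pickle; pickle.dump(camera_info("wrist"),open("w1.pkl","wb"))
E
```

```text
clock: 2.75
eef_pos: [0.4688, -0.0644, 0.2315]
ee_rot: [180.0, -0.0, 18.1]
contact_force: [-0.1, 0.2, -0.9]
opening: -0.001
clock: 3.75
eef_pos: [0.4688, -0.0643, 0.2315]
ee_rot: [-180.0, -0.0, -67.1]
contact_force: [-0.2, 0.3, -0.3]
opening: -0.0
clock: 4.75
eef_pos: [0.47, -0.0597, 0.2324]
ee_rot: [-145.0, 0.9, -94.5]
contact_force: [1.3, 0.1, 0.5]
opening: 0.001
{'clock': 4.75, 'qpos': array([-11.83088626,   1.20480953, 133.56981083,  25.46113364,
        11.59898407,  59.47584108]), 'dq': array([ 0.16403146,  0.49003797, -2.10774813, -2.8899421 ,  0.23358922,
        2.26047663]), 'effort': array([ -0.04749664, -24.7105819 , -21.49926424,   1.03044245,
        -2.05812313,  -0.80389755]), 'eef_pos': array([ 0.47004428, -0.05972175,  0.23237493]), 'ee_rot': array([-144.9756043 ,    0.91241475,  -94.47278647]), 'contact_force': array([1.31546831, 0.12715402, 0.46619051]), 'moment': array([-0.01608857,  0.3330665 , -0.0641356 ]), 'opening': 0.0010427128944768037}
```

View pics/w1.png

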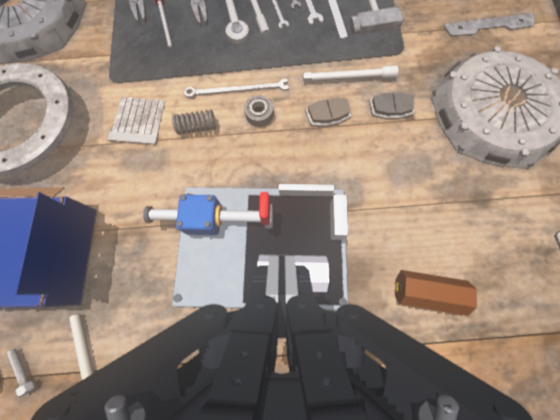

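Run:
```python
from h import *
import pickle
a=cv2.imread("pics/w1.png")
cv2.imwrite("pics/w1c.png",cv2.resize(a[175:325,165:365],(800,600),interpolation=cv2.INTER_CUBIC))
b=cv2.imread("pics/side0.png")
cv2.imwrite("pics/sided.png",cv2.resize(b[170:240,255:330],(750,700),interpolation=cv2.INTER_CUBIC)[:600])
```

```text
(no output)
```

View pics/w1c.png

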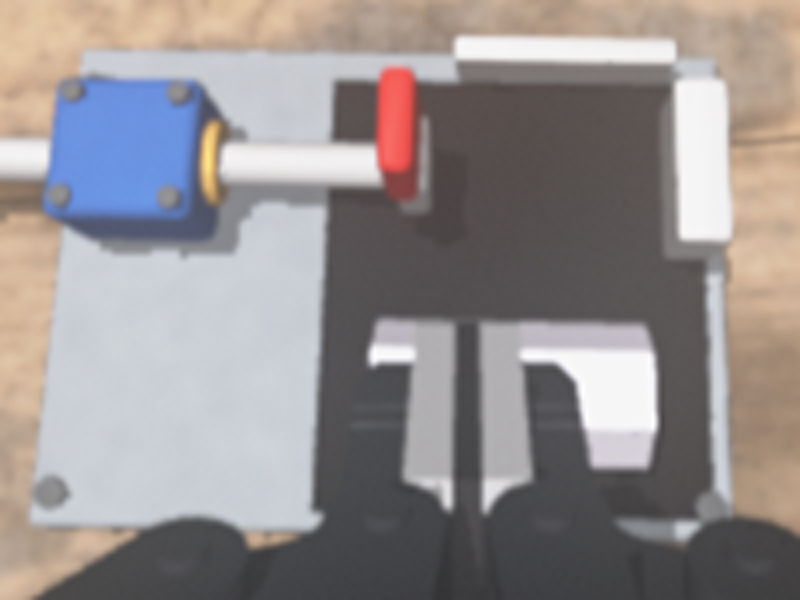

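View pics/sided.png

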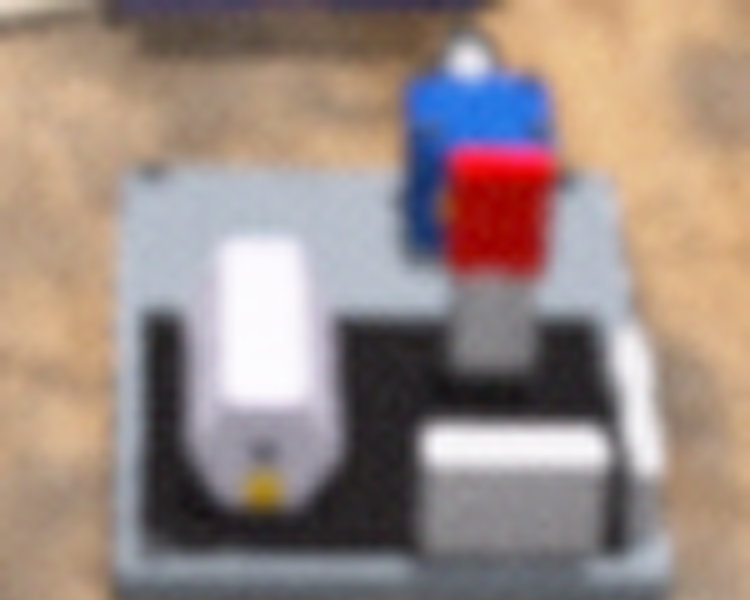

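Run:
```python
from h import *
import pickle
from workcell import camera_info
T=camera_info("top");S=camera_info("side");W=pickle.load(open("w1.pkl","rb"))
cv=lambda U,k,o:(np.array(U,float)+.5)/k-.5+o
m=lambda P:np.array(P)/1e3
top=(T,m([[-104,68,15],[-104,-54,15],[34,68,15],[-110,155,12],[45,155,12],[-110,-60,12],[45,-60,12]]),
 cv([[184,400],[311,414],[202,254],[90,394],[112,236],[320,423],[340,262]],3,[190,80]))
wr=(W,m([[34,68,15],[-104,68,15],[45,155,12],[-110,155,12],[45,-60,12],[25,-40,49],[-25,-40,49],[25,-56,49],[-25,-56,49]]),
 cv([[334,82],[313,512],[82,52],[30,524],[714,58],[676,80],[680,240],[726,80],[732,242]],4,[165,175]))
sd=(S,m([[-104,68,15],[-104,-54,15],[-25,-40,49],[-25,-56,49],[25,-56,49],[25,-40,49]]),cv([[147,318],[143,547],[425,425],[418,465],[608,462],[600,425]],10,[255,170]))
for n,o in [("top",[top]),("wr",[wr]),("side",[sd]),("all",[top,wr,sd])]:
    v,r=fit(o);print(n,v[:2].round(4),np.degrees(v[2]).round(2)); print(r.reshape(-1,2).round(1).tolist())
# bar
q=10.4
bt=(T,[[q,40,51],[q,-40,51],[-q,-40,51],[-q,40,51]],cv([[204,351],[297,361],[297,384],[203,373]],3,[190,80]))
bs=(S,[[-q,-40,51],[q,-40,51],[-q,40,51],[q,40,51],[-20.8,-40,33],[20.8,-40,33],[-q,-40,15],[q,-40,15]],cv([[222,402],[303,402],[222,240],[298,240],[188,438],[340,438],[240,508],[288,508]],10,[255,170]))
bw=(W,[[q,-40,51],[-q,-40,51],[20.8,-40,33],[-20.8,-40,33]],cv([[654,352],[656,432],[648,325],[650,468]],4,[165,175]))
for n,o in [("top",[bt]),("side",[bs]),("wr",[bw]),("all",[bt,bs,bw])]:
    o=[(a,m(b),c) for a,b,c in o]
    b,r=fit(o); c,s=np.cos(v[2]),np.sin(v[2]); d=b[:2]-v[:2]
    print("bar",n,b[:2].round(4),np.degrees(b[2]-v[2]).round(1),(1e3*np.array([c*d[0]+s*d[1],-s*d[0]+c*d[1]])).round(1),np.abs(r).max().round(1))
```

```text
top [ 0.5482 -0.0869] -5.36
[[-0.3, 0.1], [1.2, 0.8], [0.1, -0.0], [-0.3, 0.5], [-0.1, -1.4], [0.0, 0.3], [-0.1, -0.8]]
wr [ 0.5491 -0.0865] -5.51
[[0.1, -0.2], [-0.2, 0.2], [0.2, -0.5], [-0.2, 0.8], [0.3, 0.0], [-0.5, -0.3], [-0.3, 0.2], [0.2, -0.1], [0.4, -0.1]]
side [ 0.5485 -0.0846] -6.6
[[-0.3, -0.8], [-0.7, 0.3], [-0.1, 0.1], [0.7, -0.6], [-0.0, 0.1], [0.4, 0.5]]
all [ 0.5489 -0.0865] -5.52
[[-0.6, -0.3], [0.9, 0.6], [-0.0, -0.4], [-0.6, 0.1], [-0.2, -1.8], [-0.2, 0.1], [-0.2, -1.0], [0.1, -0.1], [-0.2, 0.4], [0.2, -0.4], [-0.2, 0.9], [0.3, 0.2], [-0.5, -0.1], [-0.4, 0.4], [0.2, 0.1], [0.4, 0.1], [-0.5, -0.2], [-0.1, 1.1], [0.4, 0.6], [1.4, -0.1], [0.6, 0.4], [0.9, 0.8]]
bar top [ 0.4793 -0.071 ] 0.8 [-70.7   8.7] 1.2
bar side [ 0.4804 -0.0666] -0.2 [-70.   13.1] 1.6
bar wr [ 0.4819 -0.0721] -0.3 [-68.1   7.9] 0.7
bar all [ 0.4804 -0.0715] 1.1 [-69.6   8.3] 2.2
```

```bash
python3 -m jog '[{"x":0,"y":0,"z":0,"wx":-6.3,"wy":0,"wz":0.3,"jaw":-1},{"x":0,"y":0,"z":0,"wx":-6.3,"wy":0,"wz":0.3,"jaw":-1},{"x":0,"y":0,"z":0,"wx":-6.3,"wy":0,"wz":0.3,"jaw":-1},{"x":0,"y":0,"z":0,"wx":-6.3,"wy":0,"wz":0,"jaw":-1},{"x":0,"y":0,"z":0,"wx":0,"wy":0,"wz":0,"jaw":-1},{"x":0,"y":0,"z":0,"wx":0,"wy":0,"wz":0,"jaw":-1}]'
cat >> h.py <<'E'
from scipy.spatial.transform import Rotation as Ro
V=np.array([.549,-.0865,np.radians(-5.5)])
def tc(s):  # tcp in cradle mm, tool R in cradle
    c,d=np.cos(V[2]),np.sin(V[2]); M=np.array([[c,d,0],[-d,c,0],[0,0,1]])
    p=M@(s['eef_pos']-[V[0],V[1],0])*1e3
    return p, M@Ro.from_euler('xyz',s['ee_rot'],degrees=True).as_matrix()
def rep(goals,s):
    p,R=tc(s); print("clk",round(s['clock'],2),"tcp cradle",p.round(1),"q",s['qpos'].round(1),"F",np.round(s['contact_force'],1)); print(R.round(3))
    for g in goals:
        print(g,"tool cm",(R.T@(np.array(g)-p)/10).round(2)); p=np.array(g,float)
E
python3 - <<'E'
from workcell import *; from h import *
rep([[0,15,75]],bot.state())
E
```

```text
clock: 5.3
eef_pos: [0.4728, -0.0582, 0.2324]
ee_rot: [-168.1, 1.5, -94.9]
contact_force: [-0.8, 0.9, -0.7]
opening: -0.0
clk 5.3 tcp cradle [-78.6  20.9 232.4] q [-10.    6.7 118.9   3.7  42.8  82.6] F [-0.8  0.9 -0.7]
[[ 0.011 -0.979  0.205]
 [-1.    -0.005  0.027]
 [-0.026 -0.205 -0.978]]
[0, 15, 75] tool cm [ 1.08 -4.46 16.99]
```

```bash
python3 -m jog '[{"x":0.32,"y":-0.89,"z":3.62,"wx":0,"wy":0,"wz":0,"jaw":-1},{"x":0.32,"y":-0.89,"z":3.62,"wx":0,"wy":0,"wz":0,"jaw":-1},{"x":0.32,"y":-0.89,"z":3.62,"wx":0,"wy":0,"wz":0,"jaw":-1},{"x":0.32,"y":-0.89,"z":3.62,"wx":0,"wy":0,"wz":0,"jaw":-1},{"x":0.32,"y":-0.89,"z":3.62,"wx":0,"wy":0,"wz":0,"jaw":-1},{"x":0,"y":0,"z":0,"wx":0,"wy":0,"wz":0,"jaw":-1},{"x":0,"y":0,"z":0,"wx":0,"wy":0,"wz":0,"jaw":-1}]'
python3 - <<'E'
from workcell import *; from h import *
cv2.imwrite("pics/w2.png",read_camera("wrist"))
cv2.imwrite("pics/s2.png",cv2.resize(read_camera("side")[130:280,200:400],(800,600),interpolation=cv2.INTER_CUBIC))
rep([[0,66,62],[0,50,85],[-105,8,85],[-105,8,24]],bot.state())
E
```

```text
clock: 5.88
eef_pos: [0.547, -0.0752, 0.0607]
ee_rot: [-168.6, 1.6, -94.9]
contact_force: [-0.1, 1.4, 1.4]
opening: 0.0
clk 5.98 tcp cradle [-1.  11.1 64.6] q [-10.5  29.8 115.3   6.8  23.5  78.6] F [0.4 0.3 0.8]
[[ 0.011 -0.979  0.203]
 [-1.    -0.005  0.029]
 [-0.028 -0.203 -0.979]]
[0, 66, 62] tool cm [-5.48 -0.08  0.43]
[0, 50, 85] tool cm [ 1.54 -0.46 -2.3 ]
[-105, 8, 85] tool cm [ 4.08 10.3  -2.26]
[-105, 8, 24] tool cm [0.17 1.24 5.97]
```

View pics/w2.png

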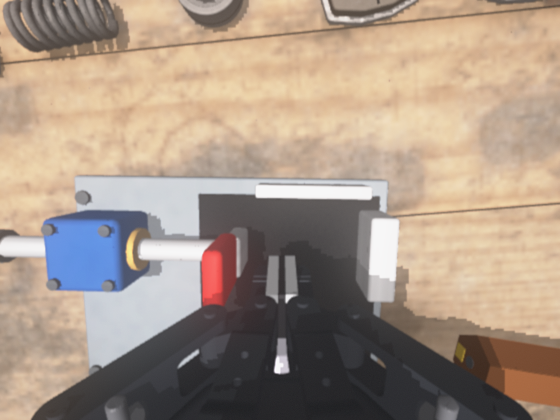

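View pics/s2.png

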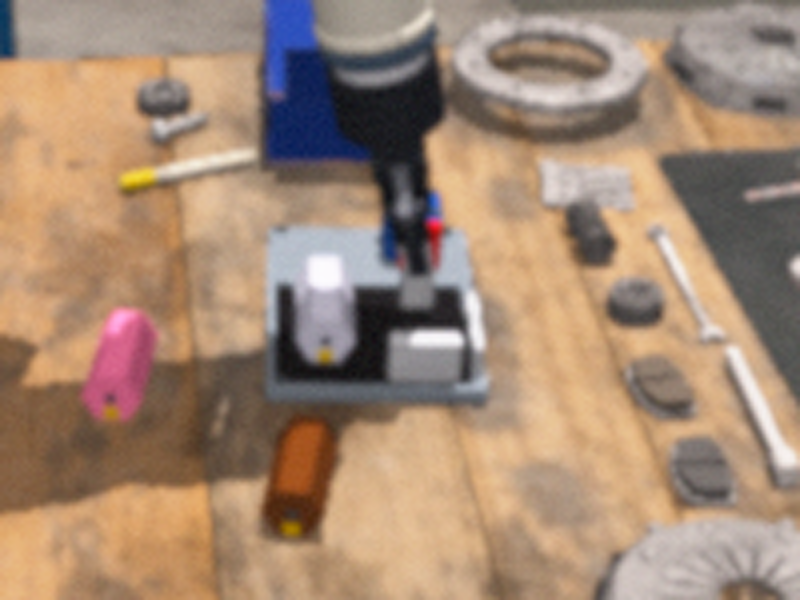

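```bash
python3 -m jog '[{"x":-0.4,"y":0,"z":0,"wx":0,"wy":0,"wz":0,"jaw":-1},{"x":-0.4,"y":0,"z":0,"wx":0,"wy":0,"wz":0,"jaw":-1},{"x":-0.4,"y":0,"z":0,"wx":0,"wy":0,"wz":0,"jaw":-1},{"x":-0.2,"y":0,"z":0,"wx":0,"wy":0,"wz":0,"jaw":-1},{"x":-0.18,"y":0,"z":0,"wx":0,"wy":0,"wz":0,"jaw":-1},{"x":-0.18,"y":0,"z":0,"wx":0,"wy":0,"wz":0,"jaw":-1},{"x":-0.18,"y":0,"z":0,"wx":0,"wy":0,"wz":0,"jaw":-1},{"x":-0.18,"y":0,"z":0,"wx":0,"wy":0,"wz":0,"jaw":-1},{"x":-0.18,"y":0,"z":0,"wx":0,"wy":0,"wz":0,"jaw":-1},{"x":-0.18,"y":0,"z":0,"wx":0,"wy":0,"wz":0,"jaw":-1}]'
python3 - <<'E'
from workcell import *; from h import *
rep([],bot.state())
E
```

```text
clock: 6.82
eef_pos: [0.5524, -0.054, 0.0658]
ee_rot: [-168.1, 1.4, -94.9]
contact_force: [-7.6, -31.8, 7.6]
opening: 0.004
clk 6.82 tcp cradle [ 0.2 32.7 65.8] q [ -7.9  29.6 115.4   5.   23.3  82.7] F [ -7.6 -31.8   7.6]
[[ 0.011 -0.979  0.206]
 [-1.    -0.006  0.026]
 [-0.024 -0.206 -0.978]]
```

```bash
python3 -m jog '[{"x":-0.18,"y":0,"z":0,"wx":0,"wy":0,"wz":0,"jaw":-1},{"x":-0.18,"y":0,"z":0,"wx":0,"wy":0,"wz":0,"jaw":-1},{"x":-0.18,"y":0,"z":0,"wx":0,"wy":0,"wz":0,"jaw":-1},{"x":-0.18,"y":0,"z":0,"wx":0,"wy":0,"wz":0,"jaw":-1},{"x":-0.18,"y":0,"z":0,"wx":0,"wy":0,"wz":0,"jaw":-1},{"x":-0.18,"y":0,"z":0,"wx":0,"wy":0,"wz":0,"jaw":-1},{"x":-0.18,"y":0,"z":0,"wx":0,"wy":0,"wz":0,"jaw":-1},{"x":-0.18,"y":0,"z":0,"wx":0,"wy":0,"wz":0,"jaw":-1},{"x":-0.18,"y":0,"z":0,"wx":0,"wy":0,"wz":0,"jaw":-1},{"x":-0.18,"y":0,"z":0,"wx":0,"wy":0,"wz":0,"jaw":-1},{"x":-0.18,"y":0,"z":0,"wx":0,"wy":0,"wz":0,"jaw":-1},{"x":-0.18,"y":0,"z":0,"wx":0,"wy":0,"wz":0,"jaw":-1}]'
python3 -m jog '[{"x":-0.18,"y":0,"z":0,"wx":0,"wy":0,"wz":0,"jaw":-1},{"x":-0.18,"y":0,"z":0,"wx":0,"wy":0,"wz":0,"jaw":-1},{"x":-0.18,"y":0,"z":0,"wx":0,"wy":0,"wz":0,"jaw":-1},{"x":-0.18,"y":0,"z":0,"wx":0,"wy":0,"wz":0,"jaw":-1},{"x":-0.18,"y":0,"z":0,"wx":0,"wy":0,"wz":0,"jaw":-1},{"x":-0.18,"y":0,"z":0,"wx":0,"wy":0,"wz":0,"jaw":-1},{"x":-0.18,"y":0,"z":0,"wx":0,"wy":0,"wz":0,"jaw":-1},{"x":-0.18,"y":0,"z":0,"wx":0,"wy":0,"wz":0,"jaw":-1}]'
python3 - <<'E'
from workcell import *; from h import *
cv2.imwrite("pics/w3.png",read_camera("wrist"))
rep([[0,66,62],[0,50,85],[-105,8,85],[-105,8,24]],bot.state())
E
```

```text
clock: 7.82
eef_pos: [0.5544, -0.0333, 0.0659]
ee_rot: [-168.1, 1.4, -94.9]
contact_force: [-3.6, -36.7, 0.3]
opening: 0.001
clock: 8.48
eef_pos: [0.5557, -0.019, 0.0659]
ee_rot: [-168.1, 1.4, -94.9]
contact_force: [-0.2, -38.3, -3.3]
opening: 0.002
clk 8.53 tcp cradle [ 0.2 68.3 66. ] q [ -3.7  29.6 115.3   2.9  23.2  88.8] F [  1.8 -23.8  -4.6]
[[ 0.01  -0.979  0.205]
 [-1.    -0.005  0.026]
 [-0.025 -0.206 -0.978]]
[0, 66, 62] tool cm [0.24 0.1  0.38]
[0, 50, 85] tool cm [ 1.54 -0.47 -2.29]
[-105, 8, 85] tool cm [ 4.09 10.3  -2.27]
[-105, 8, 24] tool cm [0.15 1.25 5.97]
```

View pics/w3.png

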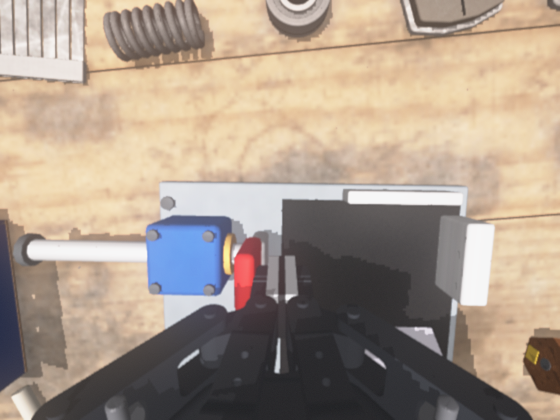

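```bash
python3 -m jog '[{"x":-0.18,"y":0,"z":0,"wx":0,"wy":0,"wz":0,"jaw":-1},{"x":-0.18,"y":0,"z":0,"wx":0,"wy":0,"wz":0,"jaw":-1},{"x":1.5,"y":0,"z":0,"wx":0,"wy":0,"wz":0,"jaw":-1},{"x":1.56,"y":3.47,"z":-1.07,"wx":0,"wy":0,"wz":0,"jaw":-1},{"x":1.56,"y":3.47,"z":-1.07,"wx":0,"wy":0,"wz":0,"jaw":-1},{"x":1.56,"y":3.47,"z":-1.07,"wx":0,"wy":0,"wz":0,"jaw":-1},{"x":0.07,"y":0.57,"z":2.69,"wx":0,"wy":0,"wz":0,"jaw":-1},{"x":0.07,"y":0.57,"z":2.69,"wx":0,"wy":0,"wz":0,"jaw":-1},{"x":0,"y":-0.3,"z":0.06,"wx":0,"wy":0,"wz":0,"jaw":-1},{"x":0,"y":0,"z":0,"wx":0,"wy":0,"wz":0,"jaw":-1}]'
python3 - <<'E'
from workcell import *; from h import *
cv2.imwrite("pics/w4.png",read_camera("wrist"))
rep([[-98,9,20]],bot.state())
E
```

```text
clock: 9.37
eef_pos: [0.4448, -0.0638, 0.0186]
ee_rot: [-168.4, 1.6, -94.9]
contact_force: [0.7, -0.2, 0.3]
opening: -0.004
clk 9.42 tcp cradle [-105.2   12.6   19.4] q [-11.6  31.  128.2  17.7   9.8  66.2] F [-0.1 -0.5  0. ]
[[ 0.012 -0.979  0.202]
 [-1.    -0.006  0.03 ]
 [-0.028 -0.203 -0.979]]
[-98, 9, 20] tool cm [ 0.37 -0.72  0.08]
```

View pics/w4.png

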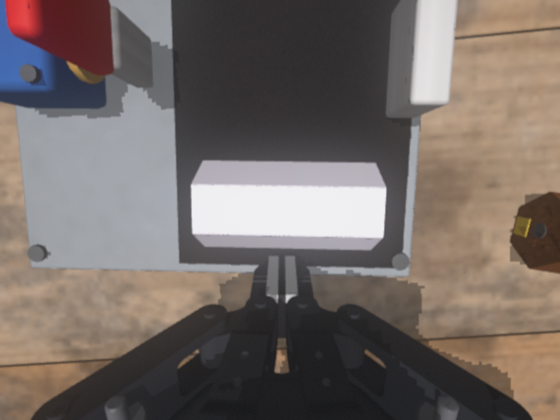

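```bash
python3 -m jog '[{"x":0.15,"y":-0.44,"z":0.09,"wx":0,"wy":0,"wz":0,"jaw":-1},{"x":0.15,"y":-0.44,"z":0.09,"wx":0,"wy":0,"wz":0,"jaw":-1},{"x":0,"y":-0.23,"z":-0.21,"wx":0,"wy":0,"wz":0,"jaw":-1},{"x":0,"y":-0.23,"z":-0.21,"wx":0,"wy":0,"wz":0,"jaw":-1},{"x":0,"y":-0.27,"z":-0.18,"wx":0,"wy":0,"wz":0,"jaw":-1},{"x":0,"y":-0.27,"z":-0.18,"wx":0,"wy":0,"wz":0,"jaw":-1},{"x":0,"y":-0.29,"z":-0.12,"wx":0,"wy":0,"wz":0,"jaw":-1},{"x":0,"y":-0.29,"z":-0.12,"wx":0,"wy":0,"wz":0,"jaw":-1}]'
python3 - <<'E'
from workcell import *; from h import *
rep([],bot.state())
cv2.imwrite("pics/w5.png",read_camera("wrist"))
cv2.imwrite("pics/s5.png",cv2.resize(read_camera("side")[170:240,255:330],(640,600),interpolation=cv2.INTER_CUBIC))
E
```

```text
clock: 10.08
eef_pos: [0.467, -0.0693, 0.0322]
ee_rot: [-168.3, 1.6, -94.9]
contact_force: [-0.2, 0.2, 0.3]
opening: -0.002
clk 10.08 tcp cradle [-83.3   9.3  32.2] q [-11.8  30.  125.5  12.9  13.4  71. ] F [-0.2  0.2  0.3]
[[ 0.011 -0.979  0.202]
 [-1.    -0.005  0.03 ]
 [-0.028 -0.202 -0.979]]
```

View pics/w5.png

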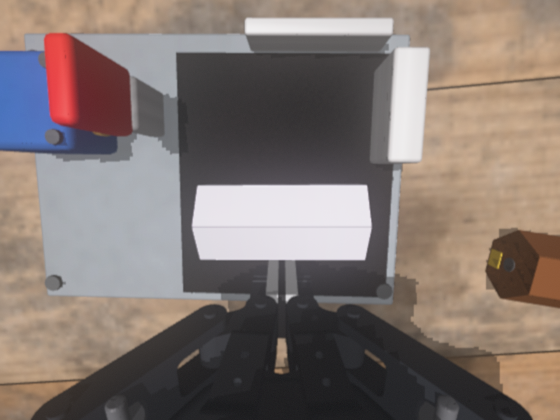

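View pics/s5.png

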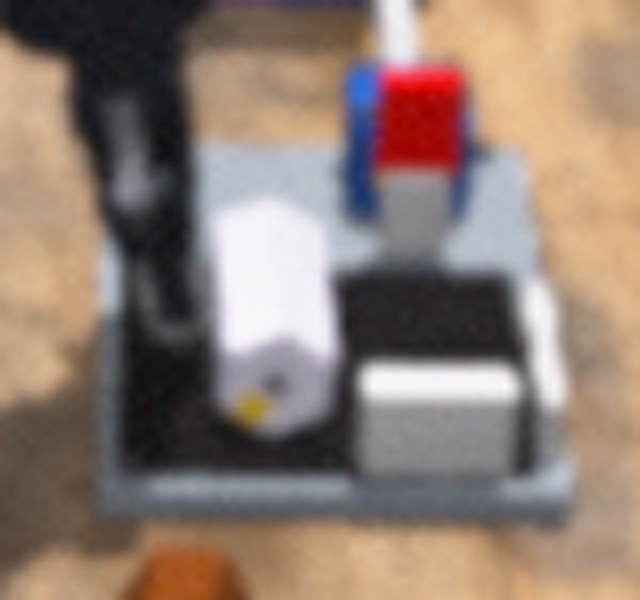

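```bash
python3 -m jog '[{"x":0,"y":-0.31,"z":-0.07,"wx":0,"wy":0,"wz":0,"jaw":-1},{"x":0,"y":-0.31,"z":-0.07,"wx":0,"wy":0,"wz":0,"jaw":-1},{"x":0,"y":-0.3,"z":0,"wx":0,"wy":0,"wz":0,"jaw":-1},{"x":0,"y":0.6,"z":-0.1,"wx":0,"wy":0,"wz":0,"jaw":-1},{"x":0,"y":0.15,"z":0.7,"wx":0,"wy":0,"wz":0,"jaw":-1},{"x":0,"y":0.15,"z":0.7,"wx":0,"wy":0,"wz":0,"jaw":-1},{"x":0,"y":0,"z":0,"wx":0,"wy":0,"wz":0,"jaw":-1}]'
python3 - <<'E'
from workcell import *; from h import *
rep([[-77,9,20]],bot.state())
cv2.imwrite("pics/w6.png",read_camera("wrist"))
E
```

```text
clock: 10.77
eef_pos: [0.468, -0.0689, 0.019]
ee_rot: [-168.5, 1.6, -94.9]
contact_force: [-0.8, -0.6, -0.2]
opening: 0.005
clk 10.77 tcp cradle [-82.3   9.7  19. ] q [-11.7  31.8 125.4  14.4  11.9  69.5] F [-0.8 -0.6 -0.2]
[[ 0.011 -0.98   0.199]
 [-1.    -0.005  0.03 ]
 [-0.028 -0.2   -0.979]]
[-77, 9, 20] tool cm [ 0.08 -0.54  0.  ]
```

View pics/w6.png

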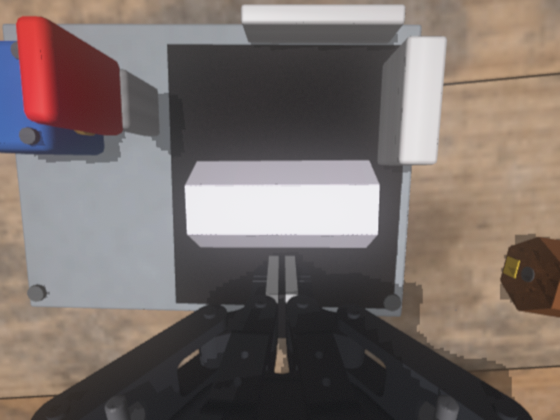

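```bash
python3 -m jog '[{"x":0.05,"y":-0.34,"z":0.06,"wx":0,"wy":0,"wz":0,"jaw":-1},{"x":0.05,"y":-0.34,"z":0.06,"wx":0,"wy":0,"wz":0,"jaw":-1},{"x":0,"y":-0.23,"z":-0.21,"wx":0,"wy":0,"wz":0,"jaw":-1},{"x":0,"y":-0.23,"z":-0.21,"wx":0,"wy":0,"wz":0,"jaw":-1},{"x":0,"y":-0.27,"z":-0.18,"wx":0,"wy":0,"wz":0,"jaw":-1},{"x":0,"y":-0.27,"z":-0.18,"wx":0,"wy":0,"wz":0,"jaw":-1},{"x":0,"y":-0.29,"z":-0.12,"wx":0,"wy":0,"wz":0,"jaw":-1},{"x":0,"y":-0.29,"z":-0.12,"wx":0,"wy":0,"wz":0,"jaw":-1},{"x":0,"y":-0.31,"z":-0.07,"wx":0,"wy":0,"wz":0,"jaw":-1},{"x":0,"y":-0.31,"z":-0.07,"wx":0,"wy":0,"wz":0,"jaw":-1},{"x":0,"y":-0.3,"z":0,"wx":0,"wy":0,"wz":0,"jaw":-1},{"x":0,"y":0.6,"z":-0.1,"wx":0,"wy":0,"wz":0,"jaw":-1}]'
python3 -m jog '[{"x":0,"y":0.15,"z":0.7,"wx":0,"wy":0,"wz":0,"jaw":-1},{"x":0,"y":0.15,"z":0.7,"wx":0,"wy":0,"wz":0,"jaw":-1},{"x":0,"y":0,"z":0,"wx":0,"wy":0,"wz":0,"jaw":-1}]'
python3 - <<'E'
from workcell import *; from h import *
rep([],bot.state())
cv2.imwrite("pics/w7.png",read_camera("wrist"))
E
```

```text
clock: 11.82
eef_pos: [0.4941, -0.0729, 0.0374]
ee_rot: [-168.2, 1.6, -94.9]
contact_force: [0.7, -1.1, 1.1]
opening: 0.001
clock: 12.07
eef_pos: [0.4906, -0.0719, 0.0209]
ee_rot: [-168.5, 1.6, -94.9]
contact_force: [0.4, -0.6, -0.5]
opening: 0.0
clk 12.07 tcp cradle [-59.6   9.   20.9] q [-11.5  32.4 122.6  12.   14.   72.2] F [ 0.4 -0.6 -0.5]
[[ 0.011 -0.98   0.199]
 [-1.    -0.005  0.03 ]
 [-0.028 -0.2   -0.979]]
```

View pics/w7.png

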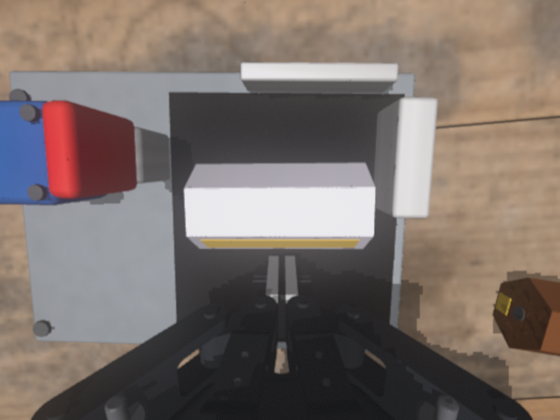

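```bash
python3 -m jog '[{"x":0.05,"y":-0.26,"z":0.1,"wx":0,"wy":0,"wz":0,"jaw":-1},{"x":0.05,"y":-0.26,"z":0.1,"wx":0,"wy":0,"wz":0,"jaw":-1},{"x":0,"y":-0.23,"z":-0.21,"wx":0,"wy":0,"wz":0,"jaw":-1},{"x":0,"y":-0.23,"z":-0.21,"wx":0,"wy":0,"wz":0,"jaw":-1},{"x":0,"y":-0.27,"z":-0.18,"wx":0,"wy":0,"wz":0,"jaw":-1},{"x":0,"y":-0.27,"z":-0.18,"wx":0,"wy":0,"wz":0,"jaw":-1},{"x":0,"y":-0.29,"z":-0.12,"wx":0,"wy":0,"wz":0,"jaw":-1},{"x":0,"y":-0.29,"z":-0.12,"wx":0,"wy":0,"wz":0,"jaw":-1},{"x":0,"y":-0.31,"z":-0.07,"wx":0,"wy":0,"wz":0,"jaw":-1},{"x":0,"y":-0.31,"z":-0.07,"wx":0,"wy":0,"wz":0,"jaw":-1},{"x":0,"y":-0.3,"z":0,"wx":0,"wy":0,"wz":0,"jaw":-1},{"x":0,"y":0.6,"z":-0.1,"wx":0,"wy":0,"wz":0,"jaw":-1}]'
python3 -m jog '[{"x":0,"y":0.15,"z":0.7,"wx":0,"wy":0,"wz":0,"jaw":-1},{"x":0,"y":0.15,"z":0.7,"wx":0,"wy":0,"wz":0,"jaw":-1},{"x":0,"y":0,"z":0,"wx":0,"wy":0,"wz":0,"jaw":-1}]'
python3 - <<'E'
from workcell import *; from h import *
import pickle
rep([],bot.state())
pickle.dump(camera_info("wrist"),open("w8.pkl","wb"))
im=read_camera("wrist");cv2.imwrite("pics/w8.png",im)
cv2.imwrite("pics/w8c.png",cv2.resize(im[50:270,130:430],(800,587),interpolation=cv2.INTER_CUBIC))
E
```

```text
clock: 13.12
eef_pos: [0.5153, -0.0758, 0.0383]
ee_rot: [-168.2, 1.6, -94.9]
contact_force: [-0.3, 0.9, -0.4]
opening: 0.0
clock: 13.37
eef_pos: [0.5118, -0.0747, 0.0218]
ee_rot: [-168.5, 1.6, -94.9]
contact_force: [0.1, 0.1, -0.2]
opening: 0.003
clk 13.37 tcp cradle [-38.2   8.2  21.8] q [-11.3  33.1 120.   10.5  15.9  73.9] F [ 0.1  0.1 -0.2]
[[ 0.011 -0.98   0.199]
 [-1.    -0.005  0.03 ]
 [-0.028 -0.199 -0.979]]
```

View pics/w8c.png

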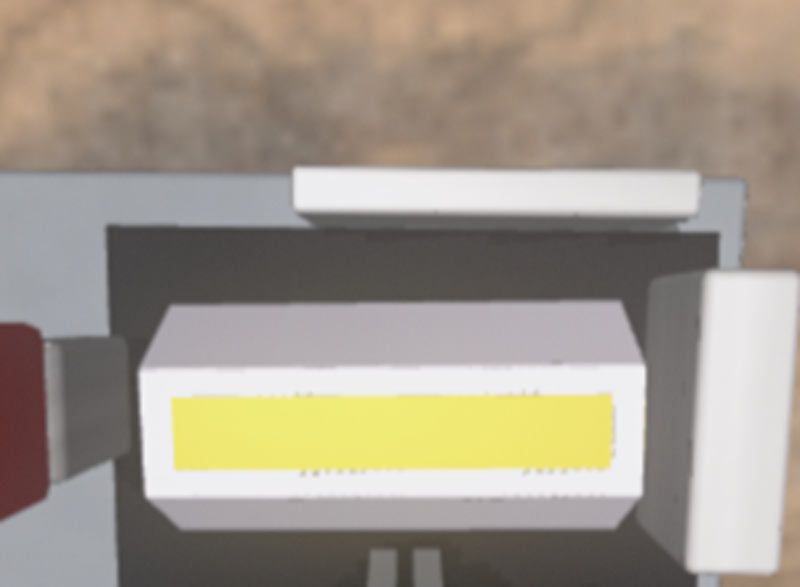

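Run:
```python
from h import *
import pickle
W=pickle.load(open("w8.pkl","rb")); q=10.4
cv=lambda U:(np.array(U,float)+.5)/2.667-.5+[130,50]
v,r=fit([(W,np.array([[25,-40,49],[-25,-40,49],[34,68,15],[25,-56,49],[-25,-56,49],[34,-54,15],[45,-60,12]])/1e3,cv([[703,272],[688,572],[108,226],[798,272],[778,572],[720,233],[745,180]]))])
print(v,np.degrees(v[2]),r.round(1))
b,r=fit([(W,np.array([[q,40,51],[q,-40,51],[-q,-40,51],[-q,40,51],[20.8,40,33],[20.8,-40,33]])/1e3,cv([[140,367],[643,366],[640,497],[148,497],[170,303],[621,300]]))])
for v in (v,V):
    d=b[:2]-v[:2];c,s=np.cos(v[2]),np.sin(v[2]);print((1e3*np.array([c*d[0]+s*d[1],-s*d[0]+c*d[1]])).round(1),np.degrees(b[2]-v[2]),np.abs(r).max())
```

```text
[ 0.54803531 -0.08598325 -0.0982419 ] -5.628846429401752 [-0.5 -1.  -2.   1.1 -0.3  0.1  2.4 -0.6  0.8  1.9 -0.7  0.1  0.7 -0.5]
[-1.5  8.8] 1.117848719581294 1.4707799506143715
[-2.5  9.2] 0.9890022901795426 1.4707799506143715
```

```bash
python3 -m jog '[{"x":0,"y":1.5,"z":-0.5,"wx":0,"wy":0,"wz":0,"jaw":-1},{"x":0,"y":0.5,"z":-3,"wx":0,"wy":0,"wz":0,"jaw":-1},{"x":0,"y":0.5,"z":-4,"wx":0,"wy":0,"wz":0,"jaw":-1},{"x":0,"y":0,"z":-4,"wx":0,"wy":0,"wz":0,"jaw":-1},{"x":0,"y":0,"z":-4,"wx":0,"wy":0,"wz":0,"jaw":-1},{"x":0,"y":0,"z":0,"wx":0,"wy":0,"wz":0,"jaw":-1},{"x":0,"y":0,"z":0,"wx":0,"wy":0,"wz":0,"jaw":-1},{"x":0,"y":0,"z":0,"wx":0,"wy":0,"wz":0,"jaw":-1},{"x":0,"y":0,"z":0,"wx":0,"wy":0,"wz":0,"jaw":-1},{"x":0,"y":0,"z":0,"wx":0,"wy":0,"wz":0,"jaw":-1},{"x":0,"y":0,"z":0,"wx":0,"wy":0,"wz":0,"jaw":-1},{"x":0,"y":0,"z":0,"wx":0,"wy":0,"wz":0,"jaw":-1}]'
for k in 1 2 3 4 5 6 7 8 9; do python3 -m jog '[{"x":0,"y":0,"z":0,"wx":0,"wy":0,"wz":0,"jaw":-1},{"x":0,"y":0,"z":0,"wx":0,"wy":0,"wz":0,"jaw":-1},{"x":0,"y":0,"z":0,"wx":0,"wy":0,"wz":0,"jaw":-1},{"x":0,"y":0,"z":0,"wx":0,"wy":0,"wz":0,"jaw":-1},{"x":0,"y":0,"z":0,"wx":0,"wy":0,"wz":0,"jaw":-1},{"x":0,"y":0,"z":0,"wx":0,"wy":0,"wz":0,"jaw":-1},{"x":0,"y":0,"z":0,"wx":0,"wy":0,"wz":0,"jaw":-1},{"x":0,"y":0,"z":0,"wx":0,"wy":0,"wz":0,"jaw":-1},{"x":0,"y":0,"z":0,"wx":0,"wy":0,"wz":0,"jaw":-1},{"x":0,"y":0,"z":0,"wx":0,"wy":0,"wz":0,"jaw":-1},{"x":0,"y":0,"z":0,"wx":0,"wy":0,"wz":0,"jaw":-1},{"x":0,"y":0,"z":0,"wx":0,"wy":0,"wz":0,"jaw":-1}]' | head -1; done
python3 - <<'E'
from workcell import *; from h import *
rep([],bot.state())
im=read_camera("wrist");cv2.imwrite("pics/w9.png",im)
cv2.imwrite("pics/s9.png",cv2.resize(read_camera("side")[130:280,200:400],(800,600),interpolation=cv2.INTER_CUBIC))
E
```

```text
clock: 14.42
eef_pos: [0.4567, -0.0742, 0.1689]
ee_rot: [-168.5, 1.6, -94.9]
contact_force: [-0.7, 0.1, -0.8]
opening: -0.001
clock: 15.42
clock: 16.42
clock: 17.42
clock: 18.42
clock: 19.42
clock: 20.42
clock: 21.42
clock: 22.42
clock: 23.42
clk 23.42 tcp cradle [-92.6   3.3 170.1] q [-12.8  11.9 123.3   5.7  33.6  77.8] F [-1.1 -0.1 -0.1]
[[ 0.011 -0.979  0.202]
 [-1.    -0.005  0.03 ]
 [-0.028 -0.202 -0.979]]
```

View pics/w9.png

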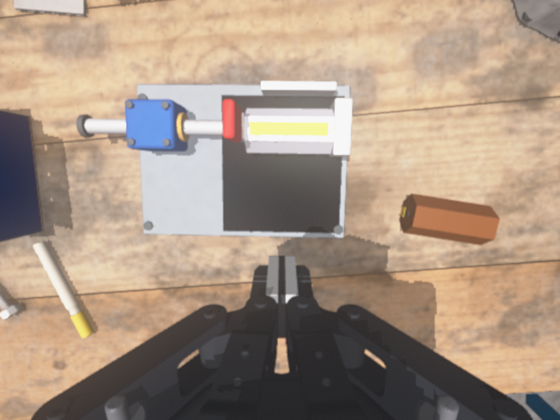

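View pics/s9.png

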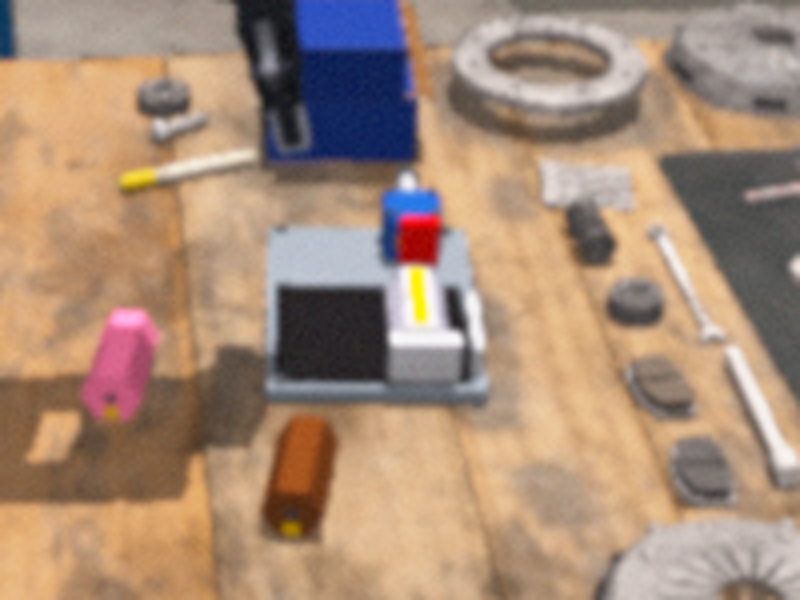

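```bash
for k in 1 2 3; do python3 -m jog '[{"x":0,"y":0,"z":0,"wx":0,"wy":0,"wz":0,"jaw":-1},{"x":0,"y":0,"z":0,"wx":0,"wy":0,"wz":0,"jaw":-1},{"x":0,"y":0,"z":0,"wx":0,"wy":0,"wz":0,"jaw":-1},{"x":0,"y":0,"z":0,"wx":0,"wy":0,"wz":0,"jaw":-1},{"x":0,"y":0,"z":0,"wx":0,"wy":0,"wz":0,"jaw":-1},{"x":0,"y":0,"z":0,"wx":0,"wy":0,"wz":0,"jaw":-1},{"x":0,"y":0,"z":0,"wx":0,"wy":0,"wz":0,"jaw":-1},{"x":0,"y":0,"z":0,"wx":0,"wy":0,"wz":0,"jaw":-1},{"x":0,"y":0,"z":0,"wx":0,"wy":0,"wz":0,"jaw":-1},{"x":0,"y":0,"z":0,"wx":0,"wy":0,"wz":0,"jaw":-1},{"x":0,"y":0,"z":0,"wx":0,"wy":0,"wz":0,"jaw":-1},{"x":0,"y":0,"z":0,"wx":0,"wy":0,"wz":0,"jaw":-1}]' | head -1; done
python3 - <<'E'
from workcell import *; from h import *
im=read_camera("wrist");a=cv2.imread("pics/w9.png")
c=lambda i:cv2.resize(i[70:170,120:360],(720,300),interpolation=cv2.INTER_CUBIC)
cv2.imwrite("pics/cmp.png",np.vstack([c(a),c(im)]))
print("cradle diff",np.abs(a.astype(int)-im)[70:240,120:360].max())
t=read_camera("top");t0=cv2.imread("pics/top0.png")
d=np.abs(t.astype(int)-t0).max(2)>60; print(np.abs(t.astype(int)-t0)[85:135,185:360].max(), d[185:250,120:195].sum(), d[190:250,390:450].sum())
E
```

```text
clock: 24.52
clock: 25.52
clock: 26.52
cradle diff 4
14 0 0
```

View pics/cmp.png

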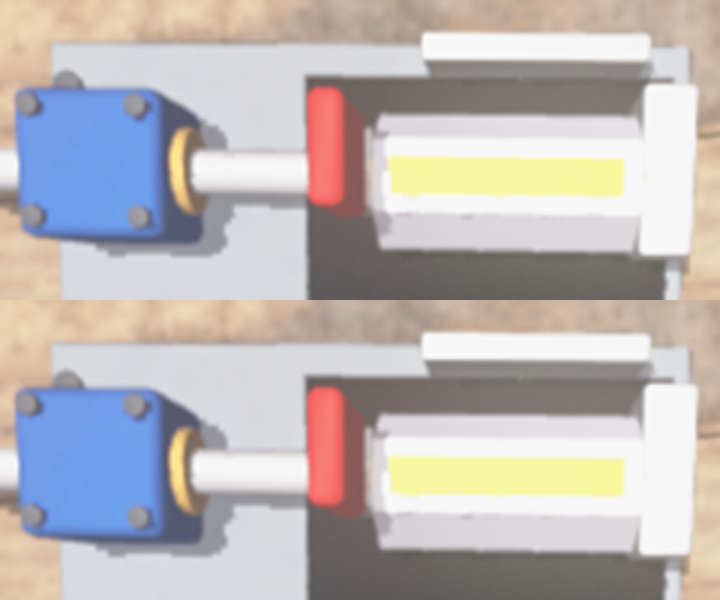

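The plunger has stopped on the bar, which sits endwise against the head stop with the yellow face up. The loose parts are unchanged from the first picture.

```bash
python3 -c "
from workcell import bot
print(bot.sign_off())"
```

```text
the job is handed in; nothing more can be done
None
```

The bar is set in the nest with its yellow face on top, held endwise against the head stop by the closed plunger. I handed the job in at about 26.6 s of the 67 s.

- **What I did:** I pressed the plunger back about 40 mm or more by its red lug, at about 38 N on the fingers. I then rolled the silver bar away three flats with the shut fingers in about 5 s, backed off, and let the plunger creep home.
- **Seating:** After the last roll the bar measured about 2 mm from the nest's middle in x, to within about 2 mm. Its last measured offset along the nest was 9 mm, before the plunger slid it onto the head stop.
- **Last checks:** Wrist pictures 3 s apart showed no movement of the bar or plunger. The arm was clear, with the force reading near zero. The top view showed no change at the spots I compared: the parts beyond the cradle, and those to its left and right. The pink and brown bars lie where they did in the side view.
- **Not checked:** I judged the end contact from the pictures, not from a force measurement. No check failed. One fit disagreed: the side camera put the bar's starting position along the nest about 4 to 5 mm from what the other two cameras gave.

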